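# Clamp a serving board's loose end cap home and keep the squeeze on

## Robot

A 6-joint arm with a two-finger parallel gripper is mounted at the origin on a cart in front of the work surface, level with it; the furniture and walls round the work are solid. World frame = base frame: x ahead of the robot, y to its left, z up, the work surface at z = 0. Lengths are in mm, angles in rad, forces in N, time in s.
With the tool pointing down it reaches from about 275 to 825 mm from the base axis. Payload 5.2 kg.
Tool frame: the origin (TCP) lies at the very end of the fingers, on their centre line; the grasp point (between the pads) lies 19 mm behind it; z points along the fingers, y is the line along which they close (so a half turn about z gives the same grasp; the last joint's range is limited). The gripper opens to 93 mm and grips with 3 to 60 N. Pads are 15 mm wide; open, the fingers measure 128 mm over their backs; the gripper's body (75 mm by 188 mm) begins 65 mm behind the grasp point.
Start: joints at [-1.488, 0.259, 1.535, -0, 1.348, -0.203], TCP at [155.08, -527.689, 218.653] pointing down, gripper open.
Joint ranges: [-3.14, 3.14], [-0.91, 2.08], [0.19, 2.58], [-1.22, 4.36], [0.22, 2.71], [-3.12, 3.12]. Speed limits (rad/s): [2.57, 2.57, 3.14, 3.14, 3.14, 3.14].

## Interface

Orientations are given as [roll, pitch, yaw] about the fixed x, y, z axes, in that order (R = Rz(yaw) Ry(pitch) Rx(roll)).
In Python, from bench import robot gives the robot as it stands. The module is installed in compiled form; this text tells all that it offers. Calls block until the motion is done:
- robot.move_ptp(position, orientation): joint-space move of the TCP to a pose.
- robot.move_linear(position, ori=None, speed=150, f_stop=None): straight line of the TCP; ori=None keeps the orientation; speed is the mean speed in mm/s. With f_stop (N) it stops when the force on the tool has changed by that much, and returns True; else False.
- robot.move_j(angles): joint-space move.
- robot.move_gripper(opening): opening from 0.0 (shut) to 1.0 (fully open); the grip force is fixed at half the most; returns when the fingers have stopped.
- robot.sleep(seconds).
- robot.inverse_kinematics(position, orientation): joint angles nearest the present ones, or None.
- robot.get_image(name): name is "side" or "top" or "wrist"; returns a dict with "img" (400x640x3 uint8, blue, green, red), "fovy" (degrees; the focal length in pixels is half the picture's height over the tangent of half this angle, whatever the lens; pixels are square), "cx", "cy" (the principal point, pixels), "eye" and "orientation" of the camera in the world. Camera axes: x right, y down, z forward; pixel columns grow to the right and rows downward; lengths in mm; the calibration is good to about 2 mm. A picture is of the moment at which its call begins. There is no depth.
A pose or a line that the arm cannot do raises robot.MotionError and nothing moves.
- robot.hand_in(): hands the job in; it is judged then, once.
Readings, each from a call of its own:
- robot.current_t(): time.
- robot.current_qpos(): joint angles.
- robot.current_joint_vel(): joint speeds.
- robot.current_joint_efforts(): joint torques, N m.
- robot.current_tcp_pos(): TCP position.
- robot.current_eef_rot(): TCP orientation.
- robot.current_contact_force(): force on the tool from outside, world axes, zero at the start.
- robot.current_ft_torque(): the same for the moment, N m.
- robot.current_gripper_width(): opening from 0.0 (shut) to 1.0 (fully open).
- robot.current_finger_force(): force on a finger pad.
Only numpy, scipy, OpenCV 4.12 (cv2) and the standard library are available. Lean on these libraries where they do the work, as an engineer would, in place of code of your own. Each camera call takes 0.05 s, during which the arm holds its last target. There are 200 camera calls.

## Task

One end cap has come off this small wooden serving board, which lies ready between the jaws of a one-hand bar clamp for regluing: take the loose cap by its handle and lay it flat on the worktop between the board's tongue and the clamp's sliding jaw, close up to the tongue or with its groove just started on it, its ends in line with the board's sides, and let go of it. Then pump the clamp's orange trigger, squeezing it towards the black grip and letting it spring back, until the sliding jaw has driven the cap fully home on the tongue; do not shove the jaw along by hand, and leave the coffee jar, the dropper bottle and the tape roll alone. Finish holding the trigger squeezed, with the jaw's sprung rubber pad pressed about half way into its socket, firm but never squeezed to the bottom, so that the joint is under pressure and the board is not crushed.

Things in the scene. Friction and masses are not known exactly. Their poses are not given: they have to be found in the camera images.
- clamp: one-hand bar clamp lying on its side, loose, 0.6 kg; it may slide a little in use. Black body with grip and fixed jaw, 40 mm high; z up, origin on the worktop under the bar, in mid body. Jaws reach to x = 93 mm, grip and trigger to x = -127. Body x -30 to 41, y -30 to 32 mm. Grip: straight bar along x, x -118 to -40, y -36 to -14, z 7 to 33 mm. Fixed jaw faces +y at y = 36 mm
- clamp_grip (a point): point of the clamp body half way between the back of the grip and the front of the released trigger, 20 mm above the worktop: put one finger behind the grip and the other in front of the trigger here, closing along the clamp's y. Outside width over grip and trigger here: 69 mm released, 34 mm fully squeezed; room for fingers on both sides
- trigger_blade (a point): point on the outer (+y) face of the orange trigger blade, 112 mm from its pivot, 20 mm high, beside clamp_grip. The blade is straight, 10 mm thick, 24 mm high (z 8 to 32 mm), and reaches 25 mm further to the clamp's -x end
- clamp_trigger (a joint): orange trigger, rad: 0 released (a spring, 5 to 6 N at the blade, returns it), 0.32 squeezed to its stop at the grip. A pawl bites the bar's teeth, 9 mm apart, and clicks back over them on release. Each full release and squeeze: 0.10 to 0.15 rad of play, then 1 mm at the blade moves the bar 0.44 mm; 9 mm a stroke, the first 12. Takes 11 to 12 N at the blade, up to 21 N with the pad pressed
- clamp_bar (a joint): how far the steel bar (along the clamp's y, 18 mm wide, z 16 to 24 mm, toothed towards the grip) with its sliding jaw has closed, m: 0 at the start, 0.080 at most. A brake drags on it with 14 N, and keeps it when the trigger is let go while the pad is pressed less than 7 mm. Its tail sticks out of the body to y = -81 mm at first, more as it closes
- clamp_pad (a joint): how far the black rubber pad of the sliding jaw is pressed into its socket, m: 0 free, 0.014 at the bottom; its spring pushes back 2 N per mm
- pad_face (a point): centre of the rubber pad's face on the sliding jaw, 11 mm above the worktop; the face looks to the clamp's -y and is 34 mm wide along x (the socket behind it 40 mm)
- fixed_jaw_face (a point): centre of the fixed jaw's rubber face, 11 mm above the worktop; it looks to the clamp's +y, towards pad_face. With cap home, board and cap together measure 134 mm between the two faces
- board: small pale wooden serving board with one dark end cap left on, loose, lying flat between the jaws: 92 mm along its x, 100 mm along its y, 22 mm thick; origin under its centre, z up. From its +y edge (on the sliding jaw's side) stands a tongue: 9 mm out, 86 mm wide, 8 mm thick at mid height (z 7 to 15 mm). The other end cap (y -50 to -16 mm) carries a bar handle, up to z = 50 mm
- board_shoulder (a point): centre of the board's +y edge face (the shoulder from which the tongue stands out), at mid thickness; axes as the board's
- cap: loose dark wooden end cap, a bar lying flat: 92 mm along x, 34 mm along y, 22 mm thick, 0.12 kg; origin under its centre, z up. Over its middle a black bar handle along x, 64 mm long, 11 mm wide, z 40 to 50 mm, posts at x = +-27 mm; pinch it mid-way. Along the cap's -y side runs a groove, 12 mm deep, 10 mm high (z 6 to 16 mm), for the tongue; it starts roughly facing the board
- cap_mouth (a point): centre of the groove's mouth, in the plane of the cap's -y side, at mid thickness; axes as the cap's. It meets board_shoulder when the cap is home
- jar: clear coffee jar with a red lid, 82 mm wide, 159 mm high, to be left alone; origin under its centre
- glue_bottle: small brown dropper bottle, 33 mm wide, 102 mm high, to be left alone; origin under its centre
- tape: roll of pale tape lying flat, 104 mm wide, 25 mm high, to be left alone; origin under its centre
Mind the look-alikes: they are no part of the job. Leave any turquoise look-alike of the cap alone.

How it is judged:
By the outcome, as a careful person would: the job done as asked, in the order asked, and still so for the second after the job is handed in, while the arm keeps its last pose, push and grip.
It also fails if it takes over 58 s, if anything falls off the work surface, if the arm or the gripper's body presses on something with over 40 N, if the wrist force passes 120 N, or if a joint passes its speed limit or range.

## Working session

There is one attempt and no reset: what is moved stays moved. The work goes in short steps, each a Python script; the robot and the scene stay as the last script left them, time stands still between calls to the robot, and variables do not carry over. Pictures are saved under pics/ and viewed, at most 10 in all, crops included, and the job is handed in when it is done.

```bash
mkdir -p pics
cat > h.py <<'E'
import numpy as np, cv2
from bench import robot
from scipy.spatial.transform import Rotation as R
def snap(n,f):
    d=robot.get_image(n); cv2.imwrite(f'pics/{f}.png',d['img'])
    np.save(f'pics/{f}.npy',np.array([d['fovy'],d['cx'],d['cy'],*d['eye'],*np.ravel(d['orientation'])],float)); return d
def px(f,u,v,z):
    c=np.load(f'pics/{f}.npy'); fl=200/np.tan(np.radians(c[0])/2)
    M=R.from_euler('xyz',c[6:9]).as_matrix() if len(c)==9 else c[6:].reshape(3,3)
    r=M@np.array([(u-c[1])/fl,(v-c[2])/fl,1]); e=c[3:6]
    return (e+r*(z-e[2])/r[2]).round(1)
def proj(f,P):
    c=np.load(f'pics/{f}.npy'); fl=200/np.tan(np.radians(c[0])/2)
    M=R.from_euler('xyz',c[6:9]).as_matrix() if len(c)==9 else c[6:].reshape(3,3)
    q=M.T@(np.array(P,float)-c[3:6]); return (fl*q[:2]/q[2]+c[1:3]).round(1)
E
python3 - <<'E'
from h import *
for n in('top','side'):
    snap(n,n+'0'); print(np.load(f'pics/{n}0.npy').round(3))
print(robot.current_t(),robot.current_eef_rot(),robot.current_tcp_pos())
E
```

```text
[ 4.840800e+01  3.173630e+02  2.035430e+02  3.856850e+02 -3.921900e+01
  1.364755e+03 -3.028000e+00  3.000000e-03 -1.592000e+00]
[ 4.591000e+01  3.203480e+02  1.983610e+02  4.326530e+02 -1.206061e+03
  1.147771e+03 -2.321000e+00 -7.000000e-03 -6.500000e-02]
0.1 [-3.14001135e+00 -2.91811798e-04  2.85816196e-01] [ 155.03962797 -527.20946395  217.91347243]
```

View pics/top0.png

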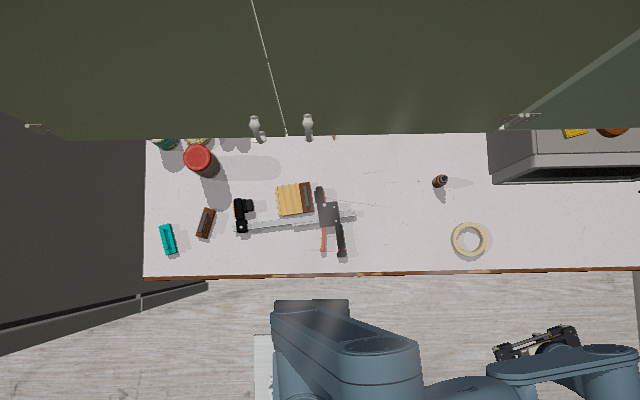

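View pics/side0.png

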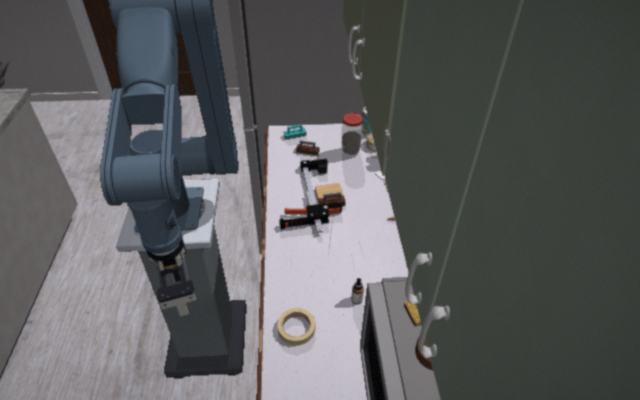

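Top view: brown cap with handle at about (205,222), turquoise look-alike at (168,240), board at (295,199), clamp body at (328,210), and sliding jaw at (242,213). The brown cap fits the description. I'll confirm it in a closer wrist view.

Run:
```python
from h import *
for n,u,v,z in [('cap',205,222,45),('turq',168,240,45),('board',295,199,22),('jaw',242,213,20),('body',328,210,40),('grip',341,250,20),('trig',323,248,20),('jar',200,155,159),('corner',145,277,0)]:
    print(n,px('top0',u,v,z))
robot.move_ptp([330,180,380],[np.pi,0,0.0])
snap('wrist','w1'); print(robot.current_t(),np.load('pics/w1.npy').round(3),robot.current_tcp_pos())
im=cv2.imread('pics/w1.png'); cv2.imwrite('pics/w1b.png',cv2.resize(im,(800,500),interpolation=cv2.INTER_CUBIC))
```

```text
cap [488.  296.9  45. ]
turq [436.9 406.2  45. ]
board [554.   29.4  22. ]
jaw [514.9 191.1  20. ]
body [516.5 -69.7  40. ]
grip [ 396.9 -106.3   20. ]
trig [404.  -52.4  20. ]
jar [665.1 283.1 159. ]
corner [328.2 489.3   0. ]
2.7917 [ 69.566 316.923 202.042 397.189 180.448 545.257   2.891   0.     -1.571] [330.34868132 179.60514314 379.75433305]
```

View pics/w1b.png

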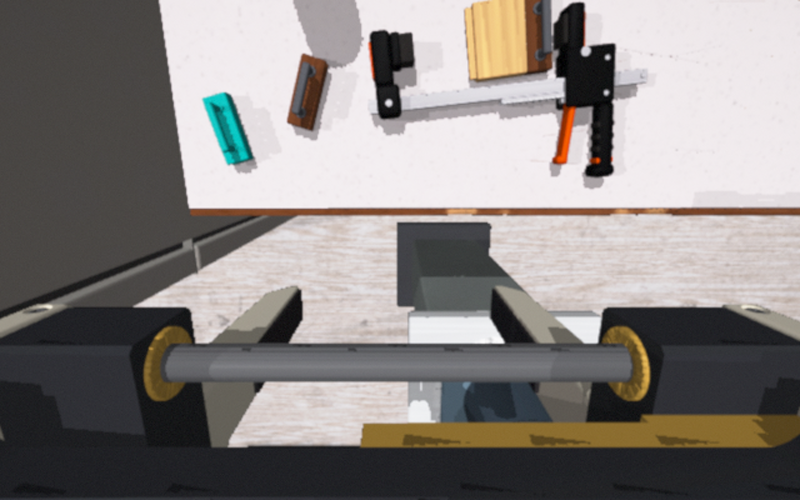

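Run:
```python
from h import *
robot.move_ptp([385,110,190],[np.pi,0,0.0])
robot.sleep(0.2)
snap('wrist','w2'); print(robot.current_t(),np.load('pics/w2.npy').round(3),robot.current_tcp_pos())
im=cv2.imread('pics/w2.png'); 
for n,(a,b) in {'L':(20,300),'R':(270,550)}.items():
    cv2.imwrite(f'pics/w2{n}.png',cv2.resize(im[0:210,a:b],None,fx=2.857,fy=2.857,interpolation=cv2.INTER_CUBIC))
cv2.imwrite('pics/w2b.png',cv2.resize(im,(800,500),interpolation=cv2.INTER_CUBIC))
```

```text
3.8917 [ 6.95660e+01  3.16923e+02  2.02042e+02  4.52190e+02  1.11341e+02
  3.57115e+02  2.89400e+00  1.00000e-03 -1.56900e+00] [385.69829444 110.43110955 191.16845707]
```

View pics/w2L.png

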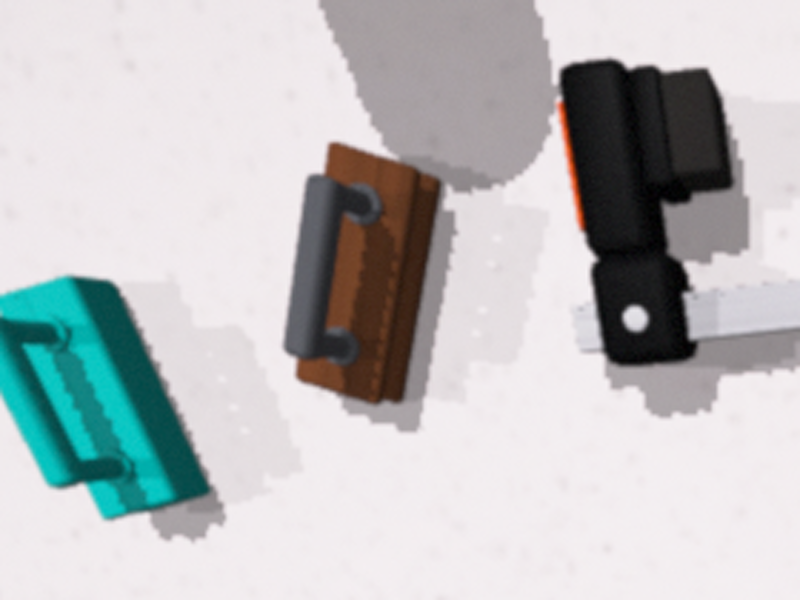

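View pics/w2R.png

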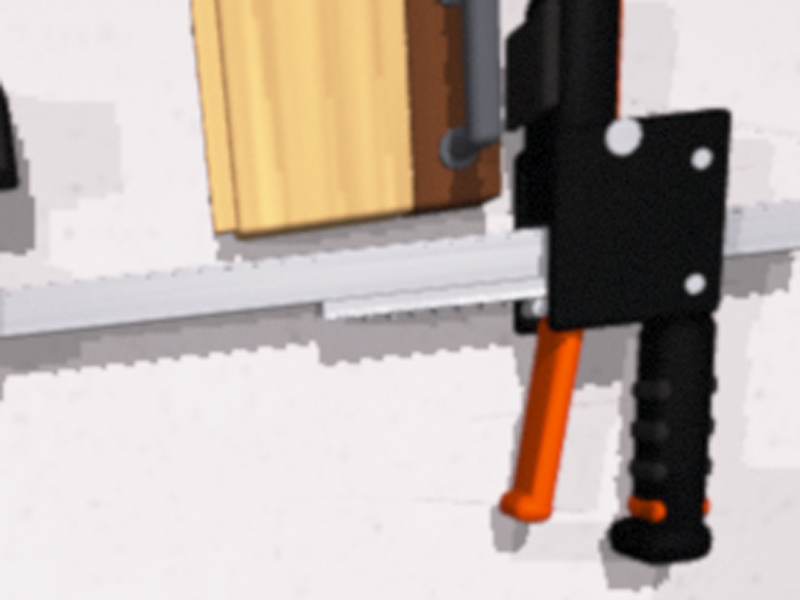

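Left crop: the brown cap (top corners (330,143), (420,172), (378,402), (297,380)) has its groove facing the board on the right. The turquoise one at (100,400) is the look-alike. Right crop: board shoulder edge runs from (218,0) to (240,237), clamp body corners are (553,117), (729,110), (716,313), (550,328), and trigger tip is at (525,505).

```bash
cat >> h.py <<'E'
def L(u,v,z): return px('w2',20+u/2.857,v/2.857,z)
def Rr(u,v,z): return px('w2',270+u/2.857,v/2.857,z)
E
python3 - <<'E'
from h import *
n=np.linalg.norm
c=np.array([L(330,143,22),L(420,172,22),L(378,402,22),L(297,380,22)]);print('cap',c[:,:2].tolist(),c.mean(0),[n(c[i]-c[(i+1)%4]).round(1) for i in range(4)])
h=np.array([L(323,177,48),L(302,355,48)]);print('handle',h.tolist(),n(h[0]-h[1]),h.mean(0),'ang',np.arctan2(*(h[0]-h[1])[[1,0]]))
s=np.array([Rr(218,0,22),Rr(240,237,22),Rr(500,195,22),Rr(406,0,22),Rr(413,212,22),Rr(193,0,15),Rr(215,232,15)]);print('board',s.tolist())
for a,b in((1,0),(4,3),(6,5)): print('ang x',np.arctan2(*(s[a]-s[b])[[1,0]])+0)
print('side',n(s[1]-s[2]))
b=np.array([Rr(553,117,40),Rr(729,110,40),Rr(716,313,40),Rr(550,328,40)]);print('body',b.tolist(),[n(b[i]-b[(i+1)%4]).round(1) for i in range(4)])
print('bar', Rr(0,287,24),Rr(545,230,24),Rr(0,335,24),Rr(545,278,24),L(690,291,24),L(690,340,24))
print('pad',L(708,70,22),L(730,187,22),L(708,70,11),L(730,187,11))
print('fixed',Rr(507,30,22),Rr(507,128,22))
print('trig',Rr(540,330,32),Rr(504,505,32),Rr(550,510,32),Rr(580,330,32),'grip',Rr(643,330,33),Rr(714,330,33),Rr(632,520,33),Rr(708,520,33))
E
```

```text
cap [[533.3, 303.9], [523.5, 271.8], [439.3, 299.1], [447.8, 330.0]] [485.975 301.2    22.   ] [np.float64(33.6), np.float64(88.5), np.float64(32.0), np.float64(89.4)]
handle [[516.3, 293.0, 48.0], [456.9, 309.8, 48.0]] 61.73005750847797 [486.6 301.4  48. ] ang -0.2756294383821313
board [[580.2, 81.8, 22.0], [501.2, 71.3, 22.0], [516.1, -25.9, 22.0], [580.3, 14.7, 22.0], [510.1, 6.3, 22.0], [582.8, 90.3, 15.0], [504.0, 80.2, 15.0]]
ang x -3.0094557149675407
ang x -3.022500768340627
ang x -3.014115108692084
side 98.33539545860381
body [[537.8, -34.2, 40.0], [540.1, -95.1, 40.0], [472.8, -102.4, 40.0], [467.4, -42.0, 40.0]] [np.float64(60.9), np.float64(67.7), np.float64(60.6), np.float64(70.8)]
bar [482.8 163.   24. ] [503.6 -43.4  24. ] [465.1 163.7  24. ] [486.5 -45.5  24. ] [481.3 172.4  24. ] [463.3 173.2  24. ]
pad [557.7 162.8  22. ] [518.5 156.1  22. ] [561.2 164.4  11. ] [520.7 157.5  11. ]
fixed [570.9 -22.4  22. ] [538.9 -26.   22. ]
trig [467.  -42.2  32. ] [400.1 -36.1  32. ] [398.2 -54.6  32. ] [467.1 -57.3  32. ] grip [467.1 -80.6  33. ] [ 467.1 -107.4   33. ] [394.4 -87.4  33. ] [ 394.4 -117.7   33. ]
```

Run:
```python
from h import *
p=np.pi
robot.move_gripper(0.5)
robot.move_ptp([486.3,301.3,90],[p,0,-0.292])
robot.move_linear([486.3,301.3,27],speed=120)
robot.move_gripper(0.0)
print('w',robot.current_gripper_width(),robot.current_finger_force(),robot.current_contact_force())
robot.move_linear([486.3,301.3,100],speed=150)
print('w',robot.current_gripper_width(),robot.current_t())
psi=0.13;x=np.array([np.cos(psi),np.sin(psi)]);y=np.array([-x[1],x[0]])
sh=np.array([547.3,77.8]); t=sh+(17+14)*y
robot.move_ptp([*t,100],[p,0,psi])
robot.move_linear([*t,35],speed=120)
print(robot.current_t(),robot.current_tcp_pos(),robot.current_contact_force())
snap('wrist','w3');snap('top','t3')
im=cv2.imread('pics/w3.png');cv2.imwrite('pics/w3b.png',cv2.resize(im,(800,500),interpolation=cv2.INTER_CUBIC))
print(np.load('pics/w3.npy'))
```

```text
w 0.11370428411076161 29.988599717617035 [-0.16128986  1.01120356  0.20196685]
w 0.11215519215850628 7.7
9.2083 [543.54324968 109.19683992  35.32665876] [ 0.24371638  0.28897445 -0.20976941]
[ 6.95664528e+01  3.16922775e+02  2.02042339e+02  6.09689625e+02
  1.18930774e+02  2.00900629e+02  2.89195629e+00  5.16303325e-04
 -1.43878848e+00]
```

View pics/w3b.png

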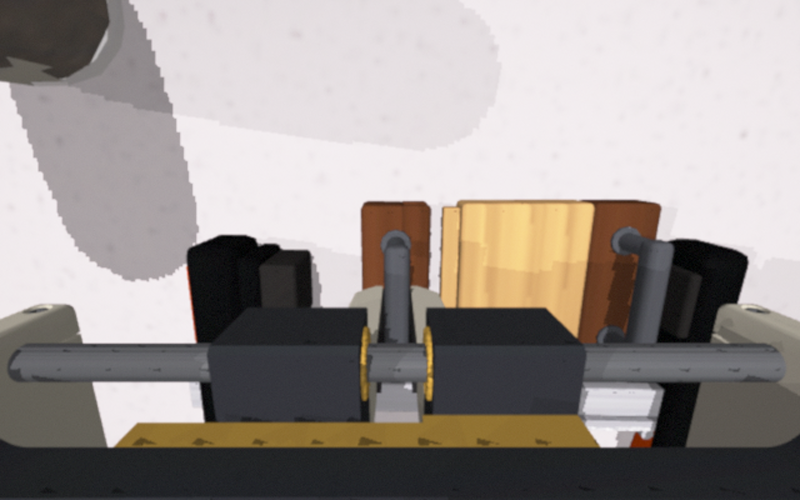

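The cap is held and stands parallel to the board. Its far end is at row 202 in the enlarged view, the board's far side also at row 202, tongue at x 441–460, and cap groove side at x about 430. Measuring the end offset.

Run:
```python
from h import *
f=lambda u,v,z:px('w3',u/1.25,v/1.25,z)
zc=22+8.3
psi=0.13;x=np.array([np.cos(psi),np.sin(psi)]);y=np.array([-x[1],x[0]])
sh=np.array([547.3,77.8])
for n,a in [('capfarL',f(365,202,zc)),('capfarR',f(428,204,zc)),('boardfarL',f(461,202,22)),('boardfarR',f(592,201,22)),('shoulder low',f(459,305,22)),('tongue far',f(443,207,15)),('tongue near',f(441,305,15)),('padface',f(310,252,0)),('padtopL',f(308,252,22)),('capR near',f(430,285,zc))]:
    d=a[:2]-sh; print(n,a,'board frame',(d@x).round(1),(d@y).round(1))
```

```text
capfarL [589.  131.1  30.3] board frame 48.3 47.4
capfarR [592.  101.5  30.3] board frame 47.4 17.7
boardfarL [594.3  84.6  22. ] board frame 47.5 0.6
boardfarR [603.3  20.4  22. ] board frame 48.1 -64.2
shoulder low [540.3  76.   22. ] board frame -7.2 -0.9
tongue far [589.9  92.   15. ] board frame 44.1 8.6
tongue near [536.3  84.2  15. ] board frame -10.1 7.8
padface [552.7 161.5   0. ] board frame 16.2 82.3
padtopL [558.8 157.9  22. ] board frame 21.8 77.9
capR near [552.2  94.3  30.3] board frame 7.0 15.7
```

Run:
```python
from h import *
p=np.pi
psi=0.14;x=np.array([np.cos(psi),np.sin(psi)]);y=np.array([-x[1],x[0]])
t=robot.current_tcp_pos()[:2]
print(robot.move_linear([*t,26.5],[p,0,psi],speed=40,f_stop=4),robot.current_tcp_pos(),robot.current_contact_force())
z=robot.current_tcp_pos()[2]
t2=t-9*y
print(robot.move_linear([*t2,z],speed=30,f_stop=4),robot.current_tcp_pos(),robot.current_contact_force(),((robot.current_tcp_pos()[:2]-t)@y))
robot.move_gripper(0.4)
c=robot.current_tcp_pos()
robot.move_linear([c[0],c[1],110],speed=200)
robot.move_gripper(1.0)
robot.move_ptp([424,-76.7,120],[p,0,0.103])
print(robot.current_t())
snap('wrist','w4');snap('top','t4')
im=cv2.imread('pics/t4.png');cv2.imwrite('pics/t4b.png',cv2.resize(im[160:275,220:380],None,fx=5,fy=5,interpolation=cv2.INTER_CUBIC))
im=cv2.imread('pics/w4.png');cv2.imwrite('pics/w4b.png',cv2.resize(im,(800,500),interpolation=cv2.INTER_CUBIC))
```

```text
True [544.94350846 109.33296909  26.76379909] [0.51638634 2.61611951 3.505801  ]
True [545.07961476 105.80017282  26.7237501 ] [ 1.94280391 -0.32602819  0.96921463] -3.1481460216750308
12.9583
```

View pics/w4b.png

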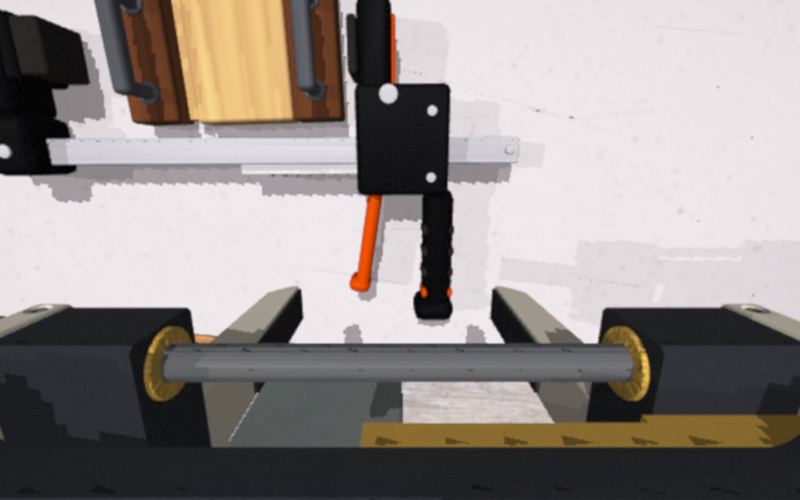

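The cap lies up against the tongue, in line with the board (cap's near end at row 122, board's at 122). Trigger blade runs (375,197)→(362,285), and grip runs (437,195)→(433,305). Refining the clamp_grip estimate and doing a first instrumented squeeze.

Run:
```python
from h import *
f=lambda u,v,z:px('w4',u/1.25,v/1.25,z)
print('trig outer',f(369,197,32),f(357,272,32),'tip',f(352,285,32),'grip back',f(453,205,33),f(450,280,33),'grip end',f(433,318,33),'body',f(357,193,40),f(449,193,40),f(357,85,40),f(449,85,40))
print('padtop',f(72,42,22),f(85,78,22))
print('capmouth/shoulder',f(187,120,22),f(205,122,22),f(345,120,22),f(133,122,22))
p=np.pi
robot.move_linear([424,-76.7,8],speed=150,f_stop=8)
print(robot.current_t(),robot.current_contact_force(),robot.current_tcp_pos())
for w in (0.78,0.74,0.70):
    t=robot.current_t();robot.move_gripper(w);print(w,robot.current_gripper_width(),robot.current_finger_force(),robot.current_contact_force().round(1),robot.current_t()-t)
```

```text
trig outer [464.8 -52.3  32. ] [409.1 -48.1  32. ] tip [398.6 -45.2  32. ] grip back [ 465.4 -111.4   33. ] [ 410.4 -117.1   33. ] grip end [ 378.9 -108.5   33. ] body [467.4 -44.5  40. ] [ 473.9 -106.4   40. ] [534.7 -39.3  40. ] [540.7 -97.   40. ]
padtop [544.5 151.6  22. ] [523.3 145.5  22. ]
capmouth/shoulder [503.4  78.1  22. ] [503.4  65.8  22. ] [514.7 -30.6  22. ] [498.2 115.4  22. ]
13.9583 [-0.64596274  0.41893354  0.4467157 ] [424.58501745 -76.68606557   8.35431488]
0.78 0.7804796376300789 2.6869748532772064 [-1.5 -5.5  3.4] 0.5750000000000011
0.74 0.7439435614076594 7.792643783614039 [-1.1 -5.7  2.8] 0.3166999999999991
0.7 0.7015403659743513 8.317516489187256 [-2.  -4.9  3.6] 0.32500000000000107
```

```bash
cat >> h.py <<'E'
Y=np.array([-np.sin(.103),np.cos(.103),0])
def state(w0=None):
    c=robot.current_contact_force(); return (round(robot.current_gripper_width(),3),round(float(robot.current_finger_force()),1),c.round(1).tolist(),round(robot.current_t(),2))
def tcp_for(base,w): return base+(min(w,0.745)-0.70)*46.5*Y
def go(base,ws,verbose=True):
    wp=robot.current_gripper_width()
    for w in ws:
        robot.move_linear(tcp_for(base,(wp+w)/2),speed=100); robot.move_gripper(w); wp=w
        if verbose: print(state())
E
python3 - <<'E'
from h import *
base=robot.current_tcp_pos(); np.save('base.npy',base); print(base)
go(base,[.59,.48,.375]); 
print('rel');go(base,[.5,.63,.77])
snap('wrist','w5');snap('top','t5')
im=cv2.imread('pics/t5.png');a=cv2.resize(im[160:275,220:380],None,fx=5,fy=5,interpolation=cv2.INTER_CUBIC)
cv2.imwrite('pics/t5b.png',a)
E
```

```text
[424.67688221 -77.89616421   8.68776623]
(0.596, 12.7, [-1.9, -4.4, 1.6], 15.87)
(0.487, 12.9, [-1.3, -1.7, -1.7], 16.56)
(0.381, 12.6, [-0.2, -1.2, -3.7], 17.24)
rel
(0.499, 3.4, [-0.4, 1.2, -3.2], 17.94)
(0.629, 1.2, [0.9, 2.7, -2.2], 18.65)
(0.768, 1.4, [1.0, 2.5, 0.1], 19.38)
```

View pics/t5b.png

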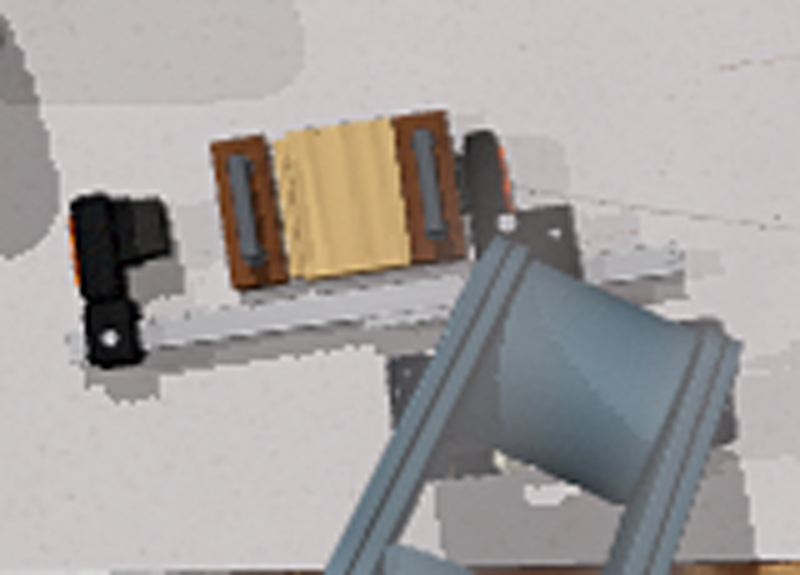

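Clamp works: the pad moved towards the cap (pad edge at (172,250), cap's outer side at (222,250), so a gap of roughly 30 mm), and board and cap are still in line. Three more strokes.

Run:
```python
from h import *
base=np.load('base.npy')
for i in range(3):
    print('stroke');go(base,[.59,.48,.375]); print('rel');go(base,[.56,.77])
snap('top','t6')
im=cv2.imread('pics/t6.png');cv2.imwrite('pics/t6b.png',cv2.resize(im[160:275,220:380],None,fx=5,fy=5,interpolation=cv2.INTER_CUBIC))
```

```text
stroke
(0.598, 12.7, [-2.0, -6.4, 0.5], 20.25)
(0.483, 13.9, [-1.7, -3.7, -1.6], 20.93)
(0.383, 14.1, [-1.5, -3.7, -3.1], 21.61)
rel
(0.564, 2.1, [0.2, 2.6, -1.7], 22.38)
(0.769, 1.2, [0.9, 2.5, -0.1], 23.19)
stroke
(0.592, 12.6, [-1.5, -5.2, -0.8], 23.97)
(0.487, 12.5, [-0.4, -2.1, -2.3], 24.66)
(0.383, 13.9, [-1.2, -3.1, -1.7], 25.33)
rel
(0.56, 2.0, [0.4, 2.8, -1.2], 26.11)
(0.773, 1.3, [1.0, 2.6, -0.1], 26.92)
stroke
(0.598, 13.1, [-1.8, -5.8, -0.9], 27.69)
(0.482, 13.7, [-0.9, -4.6, -0.3], 28.38)
(0.381, 14.0, [-2.3, -4.7, 1.9], 29.06)
rel
(0.561, 1.7, [-1.3, 3.7, 1.2], 29.83)
(0.771, 1.9, [2.1, 4.3, 0.5], 30.64)
```

View pics/t6b.png

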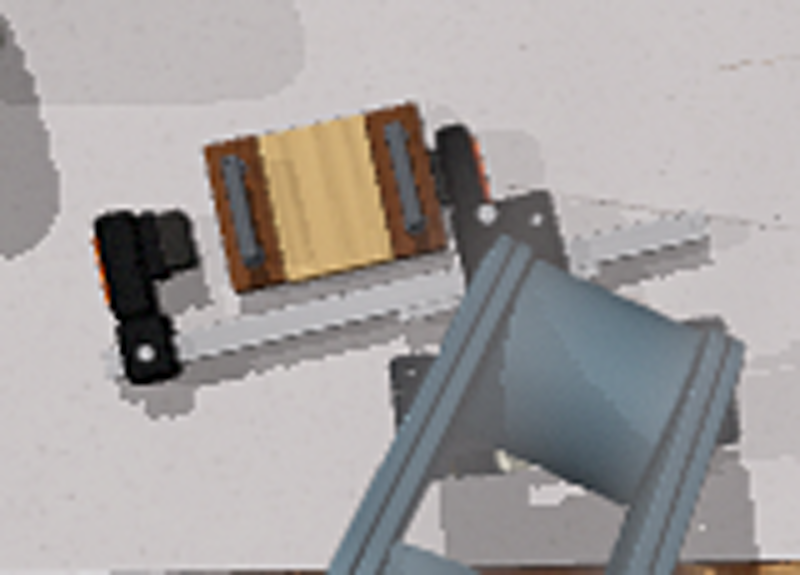

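The clamp has turned a few degrees anticlockwise and carried board and cap along. The cap is nearly home already and the gap to the pad is about 20 mm. Next I'll measure clamp yaw and position from the rivets ((145,352) on the jaw, (487,213) and (538,218) on the body) and realign the tool.

Run:
```python
from h import *
def T(f,u,v,z): return px(f,220+u/5,160+v/5,z)
for f,a,b,c,d in (('t5',(110,338),(507,222),(72,345),(680,262)),('t6',(145,352),(487,213),(110,365),(708,232))):
    P=[T(f,*a,40),T(f,*b,40),T(f,*c,22),T(f,*d,22)]
    print(f,[q.tolist() for q in P],'bar yaw',np.arctan2(-(P[2]-P[3])[0],(P[2]-P[3])[1]))
for f,q in (('t5',((213,143),(232,290),(465,258),(445,112),(507,222))),('t6',((205,147),(240,292),(445,250),(416,103),(487,213)))):
    P=[T(f,*a,22) for a in q]; print(f,[p.tolist() for p in P],[np.linalg.norm(P[i]-P[(i+1)%4]).round(1) for i in range(4)],'yaw',np.arctan2(*(P[0]-P[1])[[1,0]]),np.arctan2(*(P[3]-P[2])[[1,0]]))
print(robot.current_tcp_pos(),robot.current_eef_rot())
```

```text
t5 [[469.3, 187.8, 40.0], [533.8, -50.3, 40.0], [466.7, 213.8, 22.0], [509.1, -154.7, 22.0]] bar yaw 0.11455728773755214
t6 [[460.5, 166.9, 40.0], [539.5, -38.5, 40.0], [454.2, 190.9, 22.0], [527.1, -172.3, 22.0]] bar yaw 0.19808379098691636
t5 [[588.1, 127.8, 22.0], [498.0, 116.9, 22.0], [514.4, -24.5, 22.0], [604.2, -14.1, 22.0], [535.8, -50.5, 22.0]] [np.float64(90.8), np.float64(142.3), np.float64(90.4), np.float64(142.8)] yaw 0.1203916423321533 0.11529925966053998
t6 [[585.8, 132.7, 22.0], [496.6, 112.1, 22.0], [519.5, -12.5, 22.0], [610.1, 3.5, 22.0], [541.6, -38.4, 22.0]] [np.float64(91.5), np.float64(126.7), np.float64(92.0), np.float64(131.5)] yaw 0.22696259457280893 0.17479812773191603
[425.06068069 -79.5111122    8.77422837] [ 3.14156756e+00 -4.31175861e-04  1.02814740e-01]
```

```bash
sed -i 's/\.103/.198/g' h.py
python3 - <<'E'
from h import *
robot.move_gripper(0.92)
print(state())
c=robot.current_tcp_pos(); b=np.array([427,c[1]+6,9.0])
robot.move_linear(b,[np.pi,0,.198],speed=100); print(state())
robot.move_gripper(0.77); print(state())
robot.move_gripper(0.70); print(state(),robot.current_tcp_pos())
E
```

```text
(0.924, 1.2, [3.0, -1.3, 0.1], 31.18)
(0.918, 0.0, [0.5, -0.4, 0.7], 31.43)
(0.774, 5.2, [-3.7, -2.8, -2.5], 31.92)
(0.704, 6.5, [-2.2, -2.8, -3.5], 32.3) [426.92601111 -74.12168427   8.93039862]
```

Run:
```python
from h import *
base=robot.current_tcp_pos(); np.save('base.npy',base)
print('stroke');go(base,[.59,.48,.375]); print('rel');go(base,[.56,.79])
print('stroke');go(base,[.59,.48,.375])
snap('top','t7');snap('side','s7')
im=cv2.imread('pics/t7.png');cv2.imwrite('pics/t7b.png',cv2.resize(im[160:275,220:380],None,fx=5,fy=5,interpolation=cv2.INTER_CUBIC))
```

```text
stroke
(0.592, 11.8, [-2.9, -3.9, -2.2], 32.99)
(0.485, 11.9, [-2.1, -2.7, -2.7], 33.68)
(0.38, 13.1, [-1.5, -4.7, -2.4], 34.37)
rel
(0.561, 2.4, [-1.0, 2.0, -2.0], 35.14)
(0.792, 1.7, [1.0, 2.0, 0.2], 35.98)
stroke
(0.595, 12.4, [-1.2, -5.1, -0.5], 36.77)
(0.487, 15.4, [-0.4, -4.4, -3.0], 37.47)
(0.381, 16.8, [-0.1, -4.3, -4.1], 38.15)
```

View pics/t7b.png

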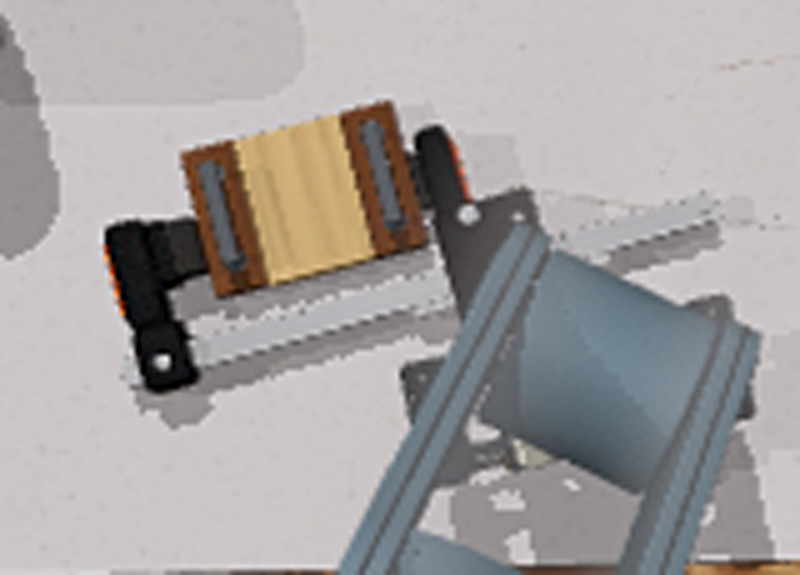

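The pad now touches the cap (pad/cap contact at about (200,245)), and the joint looks closed with board corners at (182,152), (218,297), (428,245), (390,100). Estimating pad compression from the jaw rivet to face distance, free (t6) versus now (t7).

Run:
```python
from h import *
def T(f,u,v,z=22): return px(f,220+u/5,160+v/5,z)
def dist(f,riv,a,b):
    r,a,b=T(f,*riv,40)[:2],T(f,*a)[:2],T(f,*b)[:2]; d=(b-a)/np.linalg.norm(b-a); return abs(np.cross(d,r-a)).round(1),np.arctan2(*(-d)[::-1]).round(3)
print('t5 pad',dist('t5',(110,338),(163,198),(174,256)))
print('t6 pad',dist('t6',(145,352),(188,210),(199,264)))
print('t7 cap',dist('t7',(162,361),(182,152),(218,297)))
for f,a,b in(('t5',(110,338),(507,222)),('t6',(145,352),(487,213)),('t7',(162,361),(468,214))): print(f,np.linalg.norm(T(f,*a,40)-T(f,*b,40)))
P=[T('t7',*a) for a in ((182,152),(218,297),(428,245),(390,100))];print([np.linalg.norm(P[i]-P[(i+1)%4]).round(1) for i in range(4)])
# template match rivets subpixel & cap profile
```

```text
t5 pad (np.float64(44.3), np.float64(0.181))
t6 pad (np.float64(39.9), np.float64(0.194))
t7 cap (np.float64(39.6), np.float64(0.235))
t5 246.68169774022556
t6 220.0685347795091
t7 202.21775391888815
[np.float64(91.6), np.float64(130.8), np.float64(92.1), np.float64(130.6)]<stdin>:4: DeprecationWarning: Arrays of 2-dimensional vectors are deprecated. Use arrays of 3-dimensional vectors instead. (deprecated in NumPy 2.0)
```

Run:
```python
from h import *
base=np.load('base.npy')
go(base,[.56,.79]); print('sq')
go(base,[.62,.57,.54,.52])
f=robot.current_finger_force(),robot.current_contact_force();robot.sleep(.3);print(state(),robot.current_tcp_pos())
snap('top','t8')
im=cv2.imread('pics/t8.png');cv2.imwrite('pics/t8b.png',cv2.resize(im[175:235,235:320],None,fx=9,fy=9,interpolation=cv2.INTER_CUBIC))
for f in('t6','t7','t8'):
    g=cv2.imread(f'pics/{f}.png')
    # jaw rivet and body rivet: bright blobs in enlarged crop
    G=cv2.resize(cv2.cvtColor(g,cv2.COLOR_BGR2GRAY)[160:275,220:380],None,fx=5,fy=5,interpolation=cv2.INTER_CUBIC).astype(float)
    out=[]
    for (u,v) in {'t6':((145,352),(487,213)),'t7':((162,361),(468,214)),'t8':((165,362),(468,214))}[f]:
        w=G[v-8:v+9,u-8:u+9];w=np.clip(w-np.percentile(w,60),0,None);yy,xx=np.mgrid[v-8:v+9,u-8:u+9]
        out.append(px(f,220+(w*xx).sum()/w.sum()/5,160+(w*yy).sum()/w.sum()/5,40))
    print(f,out,np.linalg.norm(out[0]-out[1]))
```

```text
(0.561, 3.6, [-2.8, 4.7, 0.9], 39.02)
(0.791, 1.8, [3.1, 4.8, 0.0], 39.86)
sq
(0.626, 12.8, [-2.1, -5.1, -1.1], 40.62)
(0.575, 14.4, [-3.2, -5.3, -0.2], 41.21)
(0.549, 14.6, [-3.0, -4.8, -0.3], 41.76)
(0.53, 15.0, [-3.8, -3.7, 0.0], 42.27)
(0.527, 14.9, [-4.0, -2.1, 0.3], 42.58) [428.40529775 -82.3139538    8.88305853]
t6 [array([459.9, 166.8,  40. ]), array([539.5, -37.8,  40. ])] 219.5388803834073
t7 [array([455.3, 156.2,  40. ]), array([540.1, -26.1,  40. ])] 201.05802645007734
t8 [array([451.5, 152.9,  40. ]), array([539.6, -26.2,  40. ])] 199.59564123497287
```

Run:
```python
from h import *
# free pad: profile across face in w2 and w4 (gray), coordinates in full-res px
g=cv2.cvtColor(cv2.imread('pics/w2.png'),cv2.COLOR_BGR2GRAY)
for v in (35,45,55): print('w2',v,g[v,245:285].tolist())
g=cv2.cvtColor(cv2.imread('pics/w4.png'),cv2.COLOR_BGR2GRAY)
for v in (40,48): print('w4',v,g[v,20:75].tolist())
print(L(635,318,40), px('w4',5/1.25,152/1.25,40),px('w4',388/1.25,93/1.25,40),Rr(624,137,40))
# cap outer edge profiles in t7,t8 along board -> +y past the pad
for f in('t7','t8'):
    im=cv2.imread(f'pics/{f}.png')
    c,s=np.cos(.235),np.sin(.235)
    for (u,v) in ((190,165),(195,185),(222,292)):
        pts=[(220+(u+d)/5,160+(v-0.25*d)/5) for d in range(-45,46,5)]
        print(f,u,v,[int(cv2.getRectSubPix(im,(1,1),p)[0,0][2]) for p in pts])
```

```text
w2 35 [25, 28, 31, 36, 34, 26, 16, 32, 43, 43, 45, 44, 44, 44, 47, 44, 42, 42, 44, 43, 42, 44, 43, 38, 31, 18, 31, 96, 183, 219, 223, 223, 223, 223, 223, 224, 224, 224, 228, 231]
w2 45 [24, 26, 27, 27, 32, 34, 28, 22, 28, 40, 44, 46, 45, 43, 44, 44, 42, 44, 43, 42, 44, 43, 44, 44, 38, 30, 21, 16, 38, 106, 143, 195, 222, 224, 224, 224, 224, 224, 224, 224]
w2 55 [19, 23, 24, 27, 27, 26, 28, 26, 20, 19, 31, 44, 45, 44, 43, 46, 43, 41, 38, 43, 41, 43, 42, 44, 44, 40, 35, 26, 15, 31, 80, 123, 143, 174, 193, 214, 223, 225, 225, 224]
w4 40 [41, 42, 40, 41, 40, 39, 39, 39, 38, 41, 37, 40, 36, 33, 29, 26, 17, 15, 18, 18, 13, 15, 15, 15, 17, 18, 17, 14, 11, 16, 11, 16, 17, 17, 15, 16, 14, 20, 15, 16, 17, 17, 19, 16, 12, 18, 58, 108, 130, 131, 135, 137, 144, 187, 212]
w4 48 [40, 41, 41, 40, 40, 41, 40, 40, 39, 38, 40, 39, 39, 40, 36, 33, 27, 20, 20, 14, 16, 15, 19, 14, 19, 18, 14, 15, 13, 21, 18, 15, 14, 9, 15, 14, 15, 20, 13, 17, 14, 20, 17, 13, 18, 9, 15, 32, 87, 123, 133, 132, 134, 134, 135]
[470.5 190.1  40. ] [470.1 188.1  40. ] [532.  -59.2  40. ] [531.5 -59.9  40. ]
t7 190 165 [203, 203, 204, 204, 204, 203, 205, 164, 110, 114, 97, 90, 96, 89, 90, 110, 105, 101, 147]
t7 195 185 [203, 202, 203, 204, 203, 204, 206, 164, 109, 110, 79, 91, 94, 74, 66, 107, 92, 87, 123]
t7 222 292 [136, 134, 132, 132, 132, 132, 132, 115, 88, 88, 77, 53, 49, 62, 58, 52, 74, 91, 135]
t8 190 165 [203, 204, 204, 204, 206, 204, 144, 113, 114, 107, 83, 106, 102, 108, 108, 100, 120, 210, 206]
t8 195 185 [203, 202, 204, 203, 205, 204, 144, 115, 114, 90, 93, 94, 68, 83, 98, 90, 101, 168, 195]
t8 222 292 [129, 135, 132, 131, 132, 132, 134, 126, 117, 110, 92, 72, 69, 65, 82, 109, 92, 103, 171]
```

Run:
```python
from h import *
y=np.array([-np.sin(.103),np.cos(.103)])
r2,r4=np.array([470.5,190.1]),np.array([470.1,188.1])
for z in (26,24,22,20,18):
    print('top z',z,[((r2-px('w2',u,v,z)[:2])@y).round(1) for u,v in((268.7,35),(269.7,45),(271.2,55))],[((r4-px('w4',u,v,z)[:2])@y).round(1) for u,v in((34.5,40),(35.7,48))])
for z in (4,2,0): print('bot z',z,[((r2-px('w2',u,v,z)[:2])@y).round(1) for u,v in((271.8,35),(273.8,45),(275,55))],[((r4-px('w4',u,v,z)[:2])@y).round(1) for u,v in((66.2,40),(67.7,48))])
# cap outer edge to jaw rivet, t7/t8 (edge at half-level along sampled line)
for f,ed,riv in (('t7',[(190-9,165+2.25),(195-9,185+2.25)],(455.3,156.2)),('t8',[(190-14.5,165+3.6),(195-14.5,185+3.6)],(451.5,152.9))):
  for yaw in (.22,.235,.25):
    n=np.array([-np.sin(yaw),np.cos(yaw)])
    print(f,yaw,[((np.array(riv)-px(f,220+a/5,160+b/5,22)[:2])@n).round(1) for a,b in ed])
```

```text
top z 26 [np.float64(36.2), np.float64(35.9), np.float64(36.1)] [np.float64(27.3), np.float64(26.9)]
top z 24 [np.float64(35.9), np.float64(35.7), np.float64(35.9)] [np.float64(25.5), np.float64(25.1)]
top z 22 [np.float64(35.7), np.float64(35.4), np.float64(35.6)] [np.float64(23.8), np.float64(23.3)]
top z 20 [np.float64(35.5), np.float64(35.2), np.float64(35.4)] [np.float64(22.0), np.float64(21.6)]
top z 18 [np.float64(35.2), np.float64(34.9), np.float64(35.1)] [np.float64(20.3), np.float64(19.7)]
bot z 4 [np.float64(36.9), np.float64(37.7), np.float64(37.6)] [np.float64(35.8), np.float64(35.8)]
bot z 2 [np.float64(36.7), np.float64(37.6), np.float64(37.5)] [np.float64(34.3), np.float64(34.2)]
bot z 0 [np.float64(36.5), np.float64(37.3), np.float64(37.2)] [np.float64(32.7), np.float64(32.7)]
t7 0.22 [np.float64(34.4), np.float64(34.6)]
t7 0.235 [np.float64(36.1), np.float64(36.2)]
t7 0.25 [np.float64(37.8), np.float64(37.7)]
t8 0.22 [np.float64(28.6), np.float64(28.8)]
t8 0.235 [np.float64(30.4), np.float64(30.3)]
t8 0.25 [np.float64(32.2), np.float64(31.9)]
```

```bash
cat > m.py <<'E'
from h import *
def seg(f):
    im=cv2.imread(f'pics/{f}.png').astype(int); s=im[160:275,220:380]
    b,g,r=s[...,0],s[...,1],s[...,2]
    m=((r-b)>25).astype(np.uint8); 
    n,l,st,ce=cv2.connectedComponentsWithStats(m); i=1+np.argmax(st[1:,4])
    yy,xx=np.nonzero(l==i); P=np.array([px(f,220+a,160+c,22)[:2] for a,c in zip(xx,yy)],np.float32)
    (c,sz,an)=cv2.minAreaRect(P); print(f,'all',c,sz,an,len(P))
    wood=(l==i)&(r>150)&((r-b)>40); n2,l2,st2,_=cv2.connectedComponentsWithStats(wood.astype(np.uint8));j=1+np.argmax(st2[1:,4])
    yy,xx=np.nonzero(l2==j);Q=np.array([px(f,220+a,160+c,22)[:2] for a,c in zip(xx,yy)],np.float32);print('  wood',cv2.minAreaRect(Q))
    br=(l==i)&~(l2==j); k,l3,st3,ce3=cv2.connectedComponentsWithStats(br.astype(np.uint8))
    for q in range(1,k):
        if st3[q,4]>60:
            yy,xx=np.nonzero(l3==q);Q=np.array([px(f,220+a,160+c,22)[:2] for a,c in zip(xx,yy)],np.float32);print('  brown',cv2.minAreaRect(Q))
if __name__=='__main__':
    for f in('t4','t5','t6','t7','t8'): seg(f)
E
python3 m.py
```

```text
t4 all (555.0985107421875, 33.567169189453125) (93.30570983886719, 107.3566665649414) 7.488901138305664 966
  wood ((553.631591796875, 49.937843322753906), (90.18768310546875, 73.4693603515625), 7.420012950897217)
  brown ((560.862548828125, -3.067129135131836), (91.00335693359375, 33.22090530395508), 7.503086566925049)
t5 all (552.85595703125, 53.19167709350586) (93.39942932128906, 144.66189575195312) 7.157810688018799 1233
  wood ((553.7203979492188, 51.63824462890625), (89.80399322509766, 73.69348907470703), 7.420002460479736)
  brown ((561.27587890625, -0.9791278839111328), (92.23097229003906, 36.73936462402344), 10.65451717376709)
  brown ((547.47607421875, 103.80303955078125), (92.0750961303711, 42.79008483886719), 9.004789352416992)
t6 all (554.7113647460938, 61.327423095703125) (94.15078735351562, 132.83412170410156) 11.370349884033203 1139
  wood ((554.9354248046875, 61.27399444580078), (89.89234924316406, 65.20598602294922), 11.390631675720215)
  brown ((562.015380859375, 12.53844928741455), (95.03366088867188, 43.46880340576172), 1.4190335273742676)
  brown ((545.990295410
[... 249 characters left out ...]
564331054688, 64.62946319580078), 12.97740650177002)
  brown ((565.3795166015625, 25.863231658935547), (91.7288589477539, 35.21692657470703), 12.824410438537598)
  brown ((543.1455078125, 122.52569580078125), (91.6231460571289, 34.6302375793457), 13.378544807434082)
t8 all (552.8106689453125, 76.743896484375) (93.8544692993164, 133.89793395996094) 15.434940338134766 1144
  wood ((553.25927734375, 76.65254211425781), (90.23758697509766, 65.38035583496094), 15.376235961914062)
  brown ((565.8681030273438, 31.059078216552734), (91.77728271484375, 37.32581329345703), 16.617708206176758)
  brown ((539.4197998046875, 123.58257293701172), (94.52117919921875, 38.140785217285156), 18.060504913330078)
```

```bash
cat > k.py <<'E'
from m import *
def comp(f,guess):
    im=cv2.imread(f'pics/{f}.png'); s=im[160:275,220:380].astype(int); m=((s[...,2]-s[...,0])>25).astype(np.uint8)
    n,l,st,_=cv2.connectedComponentsWithStats(m);i=1+np.argmax(st[1:,4]);yy,xx=np.nonzero(l==i)
    c,sz,an=cv2.minAreaRect(np.array([px(f,220+a,160+b,22)[:2] for a,b in zip(xx,yy)],np.float32)); a=np.radians(an); y=np.array([-np.sin(a),np.cos(a)])
    G=cv2.resize(cv2.cvtColor(im,cv2.COLOR_BGR2GRAY)[160:275,220:380],None,fx=5,fy=5,interpolation=cv2.INTER_CUBIC).astype(float)
    out=[]
    for u,v in guess:
        for _ in range(4):
            u,v=int(round(u)),int(round(v));w=G[v-8:v+9,u-8:u+9];w=np.clip(w-np.percentile(w,60),0,None);Y_,X_=np.mgrid[v-8:v+9,u-8:u+9]
            u,v=(w*X_).sum()/w.sum(),(w*Y_).sum()/w.sum()
        out.append(px(f,220+u/5,160+v/5,40)[:2])
    print(f,'yaw',round(a,3),'len',round(max(sz),1),'jaw->face',((out[0]-c)@y-67).round(1),'comp',(36.8-((out[0]-c)@y-67)).round(1),'body',((out[1]-c)@y+67).round(1),'rivets',np.linalg.norm(out[0]-out[1]).round(1))
E
python3 - <<'E'
from k import *
comp('t7',((162,361),(468,214)));comp('t8',((165,362),(468,214)))
base=np.load('base.npy')
go(base,[.48,.44]); robot.sleep(.2);print(state(),robot.current_tcp_pos())
snap('top','t9'); comp('t9',((168,365),(468,214)))
E
```

```text
t7 yaw 0.227 len 134.0 jaw->face 35.2 comp 1.6 body -27.4 rivets 201.1
t8 yaw 0.269 len 133.9 jaw->face 33.3 comp 3.5 body -28.7 rivets 199.8
(0.487, 17.5, [-2.0, -4.7, -2.2], 43.2)
(0.447, 21.1, [0.2, -3.3, -2.8], 43.77)
(0.447, 21.4, [1.1, -3.7, -2.9], 43.98) [429.40598821 -85.39864136   9.03768042]
t9 yaw 0.274 len 134.6 jaw->face 30.2 comp 6.6 body -26.1 rivets 194.4
```

Run:
```python
from k import *
for f,yaw,(u0,v0),riv in (('t5',.112,(168,230),(110,338)),('t6',.2,(193,240),(145,352)),('t4',.103,(150,225),(75,335))):
    im=cv2.imread(f'pics/{f}.png'); G=cv2.resize(cv2.cvtColor(im,cv2.COLOR_BGR2GRAY)[160:275,220:380],None,fx=5,fy=5,interpolation=cv2.INTER_CUBIC).astype(float)
    u,v=riv
    for _ in range(6):
        u,v=int(round(u)),int(round(v));w=G[v-8:v+9,u-8:u+9];w=np.clip(w-np.percentile(w,60),0,None);Y_,X_=np.mgrid[v-8:v+9,u-8:u+9];u,v=(w*X_).sum()/w.sum(),(w*Y_).sum()/w.sum()
    r=px(f,220+u/5,160+v/5,40)[:2]; n=np.array([-np.sin(yaw),np.cos(yaw)])
    res=[]
    for dv in (-20,-10,0,10):
        row=G[v0+dv]; k=np.arange(u0-25,u0+40); val=row[k]
        j=np.argmax((val[:-1]<85)&(val[1:]>=85)); e=k[j]+(85-val[j])/(val[j+1]-val[j])
        res.append((round(e,1),[((r-px(f,220+e/5,160+(v0+dv)/5,z)[:2])@n).round(1) for z in(0,22)]))
    print(f,(u,v),r,res)
snap('top','t10'); comp('t10',((168,365),(468,214)));print(state())
```

```text
t5 (np.float64(109.71029468044395), np.float64(338.2119743164519)) [469.2 187.9] [(np.float64(165.7), [np.float64(36.8), np.float64(39.7)]), (np.float64(167.8), [np.float64(37.3), np.float64(40.2)]), (np.float64(168.8), [np.float64(37.2), np.float64(40.1)]), (np.float64(171.2), [np.float64(37.9), np.float64(40.8)])]
t6 (np.float64(145.16151388326355), np.float64(353.11678142297825)) [459.9 166.8] [(np.float64(188.8), [np.float64(37.2), np.float64(39.7)]), (np.float64(191.0), [np.float64(37.4), np.float64(39.7)]), (np.float64(192.9), [np.float64(37.2), np.float64(39.6)]), (np.float64(195.6), [np.float64(37.5), np.float64(39.9)])]
t4 (np.float64(74.71413502109705), np.float64(320.50949367088606)) [480.2 208.8] [(np.float64(161.7), [np.float64(53.6), np.float64(56.6)]), (np.float64(166.1), [np.float64(55.6), np.float64(58.5)]), (np.float64(166.5), [np.float64(55.2), np.float64(58.1)]), (np.float64(168.3), [np.float64(55.6), np.float64(58.6)])]
t10 yaw 0.274 len 133.8 jaw->face 30.6 comp 6.2 body -25.7 rivets 194.3
(0.45, 21.6, [0.7, -3.8, -3.1], 44.08)
```

```bash
python3 -c "
from bench import robot
print(robot.hand_in())"
```

```text
the job is handed in; nothing more can be done
None
```

I handed the job in at about 44 s of the 58 s. The cap is home on the tongue: board and cap together measure about 134 mm in the top view. The trigger is held squeezed, with the pad pressed about 7 mm of its 14 mm by image measurement; the finger force suggests nearer 9 mm. The clamp and board turned about 9° on the worktop while I pumped.

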